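# Lock the grinder lid and press start

### The arm

A 6-joint arm with a two-finger parallel gripper is mounted at the origin on the work surface. World frame = base frame: x ahead of the robot, y to its left, z up, the work surface at z = 0. Lengths are in m, angles in degrees, forces in N, time in s.
With the tool pointing down it reaches from about 0.4 to 0.925 m from the base axis. Payload 3.4 kg.
Tool frame: the origin (TCP) lies at the very end of the fingers, on their centre line; the grasp point (between the pads) lies 19 mm behind it (arm.grip_point_offset is the distance from the TCP to the grasp point, in m); z points along the fingers, x is the direction in which the jaws open and shut, and the axes are right-handed (so a half turn about z gives the same grasp; the last joint's range is limited). The gripper opens to 85 mm and grips with 20 to 120 N. Pads are 22 mm wide; open, the fingers measure 114 mm over their backs; the gripper's body (76 mm by 85 mm) begins 54 mm behind the grasp point. The pads swing forward as they close: fully open they stand 13 mm farther back than shut.
Start: joints at [68.554, 17.578, 86.31, -0, 76.112, -4.211], TCP at [0.17, 0.549, 0.231] pointing down, gripper open.
Joint ranges: [-179.03, 179.03], [-60, 130.46], [8.19, 133.38], [-81.62, 261.62], [5.75, 156.47], [-153.77, 153.77]. Speed limits (degrees/s): [147.25, 147.25, 180, 180, 180, 180].

### API

Orientations are given as [roll, pitch, yaw] about the fixed x, y, z axes, in that order (R = Rz(yaw) Ry(pitch) Rx(roll)).
In Python, from station import arm gives the robot as it stands.
- The arm moves only by the shell command python3 -m pendant 'ROWS' [FORCE]. ROWS is JSON, a list of rows, each an object of numbers: "rx", "ry", "rz": the turn, a rotation vector about the tool's x, y, z scaled (see below); "x", "y", "z": the shift along the tool's x, y, z scaled (see below); "gripper": the finger opening in mm, from 0 to 85.4. A call has 1 to 8 rows; each row is the pose to reach, as a shift and turn from the pose measured when the call began, along the tool's axes at that moment; what a row does not reach only later rows make up. The controller multiplies each number of a shift by 0.2 m and each number of a turn by 90 degrees. A row lasts 1/10 s, in which the tool goes at most 50 mm and 8.59 degrees, less where a joint would pass 70% of its speed; a pose out of reach is approached as far as the arm can. A call with a number of a shift or a turn outside -1 to 1 is refused whole. A call with a gripper value outside its range is refused whole. The fingers move at their own pace and stop on an object; FORCE is the grip in N (left out, the last holds). Time passes only in rows, so rows that repeat a pose let the fingers close. It gives the time, the measured TCP pose, the force and the opening at its end, in the units of the state.
- arm.read_state(): the state, without advancing time (a new reading comes with each control period).
- arm.grab_frame(name): name is "side" or "top" or "wrist"; returns (picture, depth): 384x512x3 uint8, red, green, blue; 384x512 float32, m along the optical axis (not along the pixel's ray), 0 where there is no reading.
- arm.camera_params(name): a dict with "vertical_fov" (degrees; the focal length in pixels is half the picture's height over the tangent of half this angle, whatever the lens; pixels are square), "cx", "cy" (the principal point, pixels), "position" and "orientation" of the camera in the world; the wrist camera has in their place "mount" (4x4, takes a point from camera to tool coordinates, whose origin is the TCP and whose axes are the tool frame's). Camera axes: x right, y up, looking along -z (the intrinsics and any distortion apply to the point x, -y, -z); pixel columns grow to the right and rows downward; lengths in m; the calibration is good to about 2 mm. A picture is of the moment at which its call begins: read the wrist's pose just before it. camera_params takes no time and is no camera call.
- arm.hand_in(): hands the job in, once; it reports no verdict.
The state is a dict: "t": time; "joint_pos": joint angles; "joint_velocities": joint speeds; "joint_torque": joint torques, N m; "tool_pos": TCP position; "eef_rot": TCP orientation; "contact_force": force on the tool from outside, world axes, zero at the start; "wrist_torque": the same for the moment, N m; "gripper_width": finger opening in m.
Only numpy, scipy, OpenCV 4.12 (cv2) and the standard library are available. Lean on these libraries where they do the work, as an engineer would, in place of code of your own. Each camera call takes 0.05 s, during which the arm holds its last target.

### The job

Put the grinder's lid on: pick it up by its bar grip, lower its two lugs through the two slots in the rim of the steel bowl until the lid sits flush, and turn it clockwise a quarter turn until it stops, so that it is locked. Only then press the start button on the grinder fully down and let it spring back up. Leave the jar, its screw lid, the dish and the scoop where they are.

Things in the scene. Friction and masses are not known exactly. Their poses are not given: they have to be found in the camera images.
- grinder: Spice grinder fixed to the worktop: white plastic housing 130 (x) by 250 (y) mm, 52 mm high. Origin: centre of its underside, z up. On its +y half stands an open steel bowl 94 mm across; its -y half is a raised deck 78 mm high with the start button at (0, -72) mm.
- grinder_mouth (a point): Centre of the bowl's mouth, level with the rim's top, at (0, 60, 105) mm in the grinder's frame; axes as the grinder's. The rim is an inward ring 6 mm thick, 64 mm inside diameter (bowl below it: 80 mm), with two gaps (slots) 22 mm wide on the mouth's +x and -x sides.
- grinder_stop (a point): Point on the rim's top, 40 mm from the mouth's centre, 86 degrees clockwise (seen from above) from the +x slot. Stops under the rim let a lug that has entered a slot turn only clockwise, and stop it here (the other lug opposite): the lid's bar then points at this spot and the lid cannot be lifted off.
- lid: The grinder's lid, grey plastic, about 120 g, lying right way up. Origin: centre of its underside, z up. Bottom: round plug 58 mm across, 14 mm high, with two lugs at its foot on the lid's +x and -x sides (14 mm wide, 5.5 mm thick, tips 37.5 mm from the axis). Above it a flange disc 92 mm across, z = 14 to 20 mm. Half a turn gives the same lid.
- lid_flange (a point): On the lid's axis at the flange's underside, 14 mm above the lid's origin; axes as the lid's. Lowered with the lid's x axis along the grinder's x axis (either way round), the flange comes to rest on the rim, this point at grinder_mouth.
- lid_grip (a point): On the lid's axis, 35 mm above its origin, within the upright bar grip: 56 mm long along the lid's x (straight above the lugs), 16 mm thick along its y, from 20 to 46 mm above the lid's origin.
- start_button (a joint): Travel of the start button: 0 up, 0.007 m fully down. Spring return, about 4 N to push fully down.
- start_button_top (a point): Centre of the top face of the start button: a round grey plastic push button, 32 mm across, standing 11 mm proud of a round housing 48 mm across on the grinder's deck; 101 mm above the worktop when up. It is pressed straight down.
- jar_lid: Bystander: plain round steel screw lid of the jar, 80 mm across, 18 mm high, no grip, no lugs; origin at the centre of its underside. It and the grinder's lid can be at either of two places.
- jar: Bystander: empty open glass jar, 88 mm across, 135 mm high; origin at the centre of its underside.
- dish: Bystander: small white ceramic fish sauce dish, 90 mm across, 25 mm high; origin at the centre of its underside.
- scoop: Bystander: green plastic scoop, cup 52 mm across, 26 mm high, handle along its -x, 122 mm from the cup's axis to the end; origin at the centre of the cup's underside.
Not all that is in view belongs to the job. What is meant by the lid is not turquoise, and is the larger of those in its own colour.

How it is judged (in metres and radians):
On the way, in this order (a step that is already met when the one before it is completed fails the run):
1. the lid sits flush in the bowl's mouth, its lugs through the slots (not yet turned) (z of lid_flange in the frame of grinder_mouth between -0.004 and 0.004 m and horizontal distance between lid_flange and grinder_mouth below 0.007 m and angle between lid's own z axis and vertical below 0.1 rad), for 0.05 s.
2. the lid is turned clockwise to lock, still flush (all of step 1 and angle between the x axis of lid and the x axis of grinder, either way round above 1.2 rad), for 0.1 s.
3. with the lid locked, the start button is pressed fully down (all of step 2 and value of joint start_button above 0.0057 m), for 0.05 s.
At the end, for the whole second after the job is handed in: The lid is flush on the bowl (flange within 4 mm of the rim, within 7 mm of its centre, tilt under 0.1 rad) and locked (turned at least 1.2 rad from the slots), at rest, and the start button is back up (within 1.2 mm) (all of step 2 and value of joint start_button below 0.0012 m and linear speed of lid below 0.01 m/s); the robot touches nothing.
It fails at once if the start button is pressed (over 3 mm) while the lid is not locked (value of joint start_button above 0.003 m and not (z of lid_flange in the frame of grinder_mouth between -0.004 and 0.004 m and horizontal distance between lid_flange and grinder_mouth below 0.007 m and angle between lid's own z axis and vertical below 0.1 rad and angle between the x axis of lid and the x axis of grinder, either way round above 1.2 rad)).
It fails at once if the jar's screw lid is moved by more than 30 mm (distance of jar_lid from where it was at the start of the episode above 0.03 m).
It fails at once if the jar is moved by more than 30 mm (distance of jar from where it was at the start of the episode above 0.03 m).
It fails at once if the dish is moved by more than 30 mm (distance of dish from where it was at the start of the episode above 0.03 m).
It fails at once if the scoop is moved by more than 30 mm (distance of scoop from where it was at the start of the episode above 0.03 m).
It also fails if it takes over 53 s, if anything falls off the work surface, if the arm or the gripper's body presses on something with over 40 N, if the wrist force passes 120 N, or if a joint passes its speed limit or range.

## Working session

There is one attempt and no reset: what is moved stays moved. The work goes in short steps, Python scripts to look and compute and a shell command to move; the robot and the scene stay as the last step left them, time stands still between calls to the robot, and variables do not carry over. Pictures are saved under pics/ and viewed, and the job is handed in when it is done.

```bash
ls; mkdir -p pics; python3 - <<'E'
from station import arm
import cv2,numpy as np
s=arm.read_state(); print(s)
for n in ("side","top","wrist"):
    p,d=arm.grab_frame(n); cv2.imwrite(f"pics/{n}0.png",p[:,:,::-1]); np.save(f"pics/{n}0d.npy",d)
    print(n,arm.camera_params(n))
E
```

```text
pics
{'t': 0.0, 'joint_pos': array([ 6.85556968e+01,  1.76233550e+01,  8.63856040e+01,  6.11837025e-05,
        7.61114900e+01, -4.21112183e+00]), 'joint_velocities': array([-0.00491463,  0.04005118, -0.05305169, -0.00258006, -0.05164656,
        0.03270773]), 'joint_torque': array([-1.22571462e-03, -4.57548594e+01, -2.51925445e+01, -4.70267059e-04,
        1.35094539e-02,  1.43038503e-05]), 'tool_pos': array([0.1701084 , 0.54850827, 0.23035883]), 'eef_rot': array([-1.79991096e+02,  1.20119408e-01,  7.27668132e+01]), 'contact_force': array([ 0.53391609, -0.71452849,  0.37240475]), 'wrist_torque': array([-0.03913021,  0.01942458,  0.01071796]), 'gripper_width': 0.08545204458588347}
side {'vertical_fov': 49.94130352270578, 'cx': 263.69321319149327, 'cy': 185.20735796762162, 'position': array([ 0.41146229, -0.86367833,  0.74385977]), 'orientation': array([55.20461632, -1.10221043, -8.8158462 ])}
top {'vertical_fov': 46.1232660550515, 'cx': 261.25483472196845, 'cy': 187.21873953941102, 'position': array([0.52168218, 0.0473344 , 1.21960712]), 'orientation': array([  3.37028485,  -0.90775733, -90.55118092])}
wrist {'vertical_fov': 66.47564448626694, 'cx': 254.59583415102531, 'cy': 192.0674808789521, 'mount': array([[ 9.99999474e-01,  9.52217500e-04, -3.81279574e-04,
        -9.44887890e-04],
       [ 8.19434794e-04, -9.65226716e-01, -2.61412920e-01,
        -6.64378538e-02],
       [-6.16943189e-04,  2.61412471e-01, -9.65226989e-01,
        -1.42186270e-01],
       [ 0.00000000e+00,  0.00000000e+00,  0.00000000e+00,
         1.00000000e+00]])}
```

View pics/top0.png

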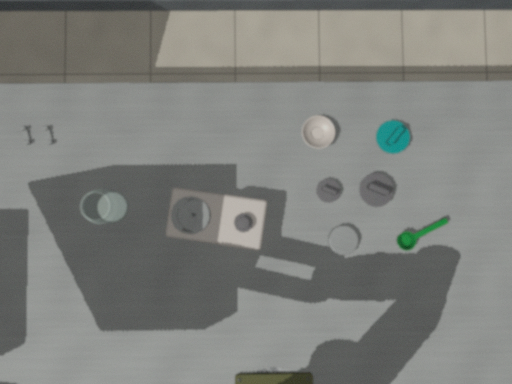

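View pics/side0.png

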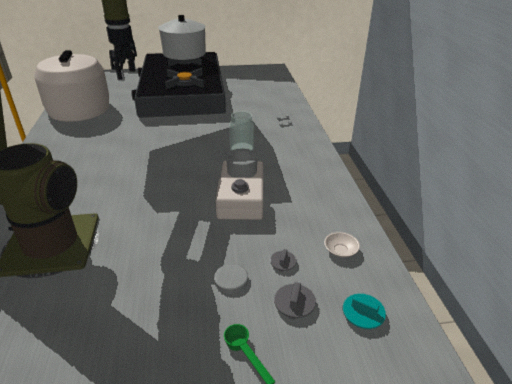

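View pics/wrist0.png

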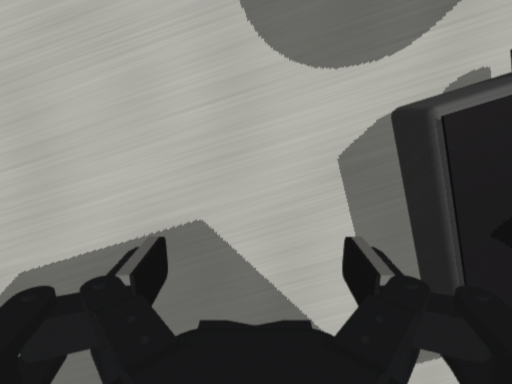

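Top view: these could be taken for the lid: the large grey lid (377,188), the small grey lid (330,189), the turquoise lid (393,137) and the plain steel jar lid (343,240). By the description (not turquoise, the larger of its colour) it's the grey one at (377,188). The grinder is at about (216,218), with its bowl left (+y) and the button right at (245,222).

```bash
cat > h.py <<'E'
import numpy as np,cv2
from scipy.spatial.transform import Rotation as R
from station import arm
def cam(n,state=None):
    c=arm.camera_params(n); f=192/np.tan(np.radians(c['vertical_fov']/2))
    if n=='wrist':
        T=np.eye(4);T[:3,:3]=R.from_euler('xyz',state['eef_rot'],degrees=True).as_matrix();T[:3,3]=state['tool_pos']
        T=T@c['mount']
    else:
        T=np.eye(4);T[:3,:3]=R.from_euler('xyz',c['orientation'],degrees=True).as_matrix();T[:3,3]=c['position']
    return f,c['cx'],c['cy'],T
def cloud(n,d,state=None):
    f,cx,cy,T=cam(n,state); v,u=np.mgrid[0:384,0:512]
    P=np.stack([(u-cx)/f*d,-(v-cy)/f*d,-d],-1)
    return P@T[:3,:3].T+T[:3,3]
def atz(n,u,v,z,state=None):
    f,cx,cy,T=cam(n,state); r=T[:3,:3]@np.array([(u-cx)/f,-(v-cy)/f,-1.]); return T[:3,3]+r*(z-T[2,3])/r[2]
def proj(n,P,state=None):
    f,cx,cy,T=cam(n,state); p=T[:3,:3].T@(np.asarray(P)-T[:3,3]); return cx+f*p[0]/-p[2],cy-f*p[1]/-p[2]
E
python3 - <<'E'
from h import *
d=np.load('pics/top0d.npy'); W=cloud('top',d)
for u,v in [(377,188),(355,200),(380,187),(330,189),(343,240),(319,132),(245,222),(230,240),(210,240),(190,215),(393,137),(110,207),(300,300),(450,200),(60,130)]: print(u,v,W[v,u].round(3))
p=cv2.imread('pics/top0.png')
a=cv2.resize(p[160:275,290:430],None,fx=5,fy=5,interpolation=cv2.INTER_CUBIC);cv2.imwrite('pics/c1.png',a)
a=cv2.resize(p[175:260,150:280],None,fx=6,fy=6,interpolation=cv2.INTER_CUBIC);cv2.imwrite('pics/c2.png',a)
E
```

```text
377 188 [ 0.586 -0.275  0.045]
355 200 [ 0.556 -0.226  0.004]
380 187 [ 0.588 -0.283  0.047]
330 189 [ 0.585 -0.154  0.032]
343 240 [0.522 0.047 1.22 ]
319 132 [ 0.742 -0.131  0.005]
245 222 [0.502 0.07  0.098]
230 240 [0.456 0.108 0.079]
210 240 [0.455 0.162 0.049]
190 215 [0.52  0.211 0.066]
393 137 [ 0.72  -0.319  0.05 ]
110 207 [0.541 0.392 0.135]
300 300 [ 0.29  -0.073  0.   ]
450 200 [ 0.554 -0.485  0.003]
60 130 [0.753 0.571 0.001]
```

View pics/c1.png

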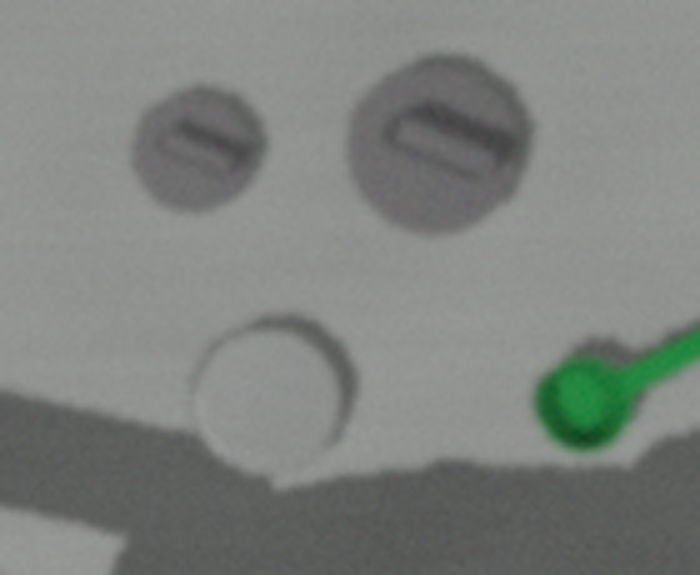

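View pics/c2.png

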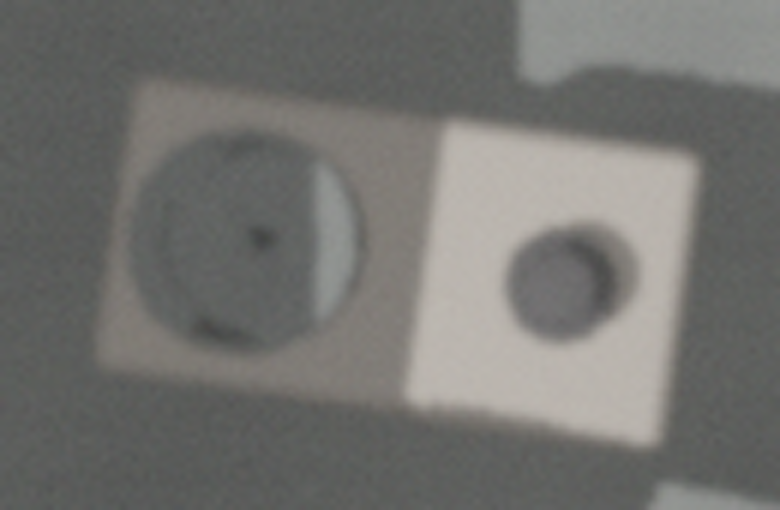

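The close crop shows the large grey lid (flange about 92 mm, bar grip intact). The bar runs roughly along the image's x, tilted. Now its pose and the grinder's from depth.

```bash
python3 - <<'E'
from h import *
d=np.load('pics/top0d.npy'); W=cloud('top',d)
X,Y,Z=W[...,0],W[...,1],W[...,2]
near=(np.hypot(X-.585,Y+.278)<.06)
fl=near&(Z>.012)&(Z<.028); br=near&(Z>.036)&(Z<.06)
for m,nm in((fl|br,'disc'),(br,'bar')):
    pts=W[m][:,:2].astype(np.float32); r=cv2.minAreaRect(pts); print(nm,m.sum(),r, cv2.minEnclosingCircle(pts),np.median(Z[m]))
    q=pts-pts.mean(0); w,v=np.linalg.eigh(q.T@q); print(np.degrees(np.arctan2(v[1,1],v[0,1])),pts.mean(0))
g=(X>.40)&(X<.60)&(Y>.0)&(Y<.28)
dk=g&(Z>.070)&(Z<.085)&(Y<.15); allg=g&(Z>.03)
for m,nm in((dk,'deck'),(allg,'grinder')):
    pts=W[m][:,:2].astype(np.float32); print(nm,m.sum(),cv2.minAreaRect(pts),np.median(Z[m]))
bt=g&(Z>.092)&(Z<.110)&(Y<.13); pts=W[bt][:,:2].astype(np.float32); print('button',bt.sum(),pts.mean(0),cv2.minEnclosingCircle(pts),np.median(Z[bt]))
rm=g&(Z>.098)&(Z<.112)&(Y>.13); pts=W[rm][:,:2].astype(np.float32); print('rim',rm.sum(),cv2.minEnclosingCircle(pts),np.median(Z[rm]))
E
```

```text
disc 906 ((0.5835171937942505, -0.28060173988342285), (0.0903928354382515, 0.0886756107211113), 89.9653549194336) ((0.5831595659255981, -0.2804528474807739), 0.04640607163310051) 0.020629917410663667
-179.14235 [ 0.5828639  -0.27886584]
bar 138 ((0.582933783531189, -0.27936500310897827), (0.05506050959229469, 0.016144005581736565), 68.59165954589844) ((0.5840340256690979, -0.27967435121536255), 0.028055312111973763) 0.045903204667276376
68.136505 [ 0.58296466 -0.27885112]
deck 1947 ((0.5005383491516113, 0.07776486128568649), (0.11163575202226639, 0.12961158156394958), 81.27890014648438) 0.07814670333826368
grinder 5671 ((0.5109168291091919, 0.14643648266792297), (0.2508276402950287, 0.13010893762111664), 81.33130645751953) 0.07757678068047436
button 179 [0.50017005 0.0746653 ] ((0.4993082582950592, 0.07485143840312958), 0.022822700440883636) 0.10021923272474509
rim 554 ((0.5205253958702087, 0.20540161430835724), 0.04800678789615631) 0.10505062243937446
```

```bash
cat >> h.py <<'E'
def go(pos,yaw,tilt=0):
    s=arm.read_state(); R0=R.from_euler('xyz',s['eef_rot'],degrees=True)
    sh=R0.inv().apply(np.array(pos)-s['tool_pos'])/0.2
    rv=(R0.inv()*R.from_euler('xyz',[180,0,yaw],degrees=True)).as_rotvec(degrees=True)/90
    print('shift',sh.round(4),'turn',rv.round(4),'pose',s['tool_pos'].round(4),s['eef_rot'].round(2),'t',round(s['t'],2))
E
python3 -c "
from h import *
go([.33,.43,.25],50)"
```

```text
shift [-0.3302  0.939  -0.0966] turn [1.000e-04 1.000e-03 2.529e-01] pose [0.1702 0.5487 0.2306] [-1.7999e+02  9.0000e-02  7.2760e+01] t 0.15
```

```bash
python3 -m pendant '[{"x":-0.1,"y":0.25,"z":-0.03,"rz":0.06},{"x":-0.2,"y":0.5,"z":-0.06,"rz":0.13},{"x":-0.33,"y":0.94,"z":-0.1,"rz":0.25},{"x":-0.33,"y":0.94,"z":-0.1,"rz":0.25},{"x":-0.33,"y":0.94,"z":-0.1,"rz":0.25},{"x":-0.33,"y":0.94,"z":-0.1,"rz":0.25}]'
python3 -c "
from h import *
go([.47,.26,.26],25)"
```

```text
shift [-0.9346  1.8594 -0.1458] turn [3.000e-04 9.000e-04 5.307e-01] pose [0.1702 0.5487 0.2306] [-1.7999e+02  9.0000e-02  7.2760e+01] t 0.15$[0]: bad value
```

```bash
python3 -m pendant '[{"x":-0.1,"y":0.25,"z":-0.03,"rx":0,"ry":0,"rz":0.06,"gripper":85},{"x":-0.33,"y":0.94,"z":-0.1,"rx":0,"ry":0,"rz":0.25,"gripper":85},{"x":-0.33,"y":0.94,"z":-0.1,"rx":0,"ry":0,"rz":0.25,"gripper":85},{"x":-0.33,"y":0.94,"z":-0.1,"rx":0,"ry":0,"rz":0.25,"gripper":85},{"x":-0.33,"y":0.94,"z":-0.1,"rx":0,"ry":0,"rz":0.25,"gripper":85},{"x":-0.33,"y":0.94,"z":-0.1,"rx":0,"ry":0,"rz":0.25,"gripper":85}]'
python3 -c "
from h import *
go([.47,.26,.26],25)"
```

```text
t: 0.75
tool_pos: [0.3311, 0.4291, 0.2505]
eef_rot: [-180.0, 0.1, 50.1]
contact_force: [-0.5, 1.3, -0.8]
gripper_width: 0.0846
shift [-0.203   1.0751 -0.047 ] turn [0.0003 0.0012 0.2787] pose [0.3311 0.4291 0.2505] [-1.800e+02  1.100e-01  5.008e+01] t 0.75
```

```bash
python3 -m pendant '[{"x":-0.19,"y":1,"z":-0.05,"rx":0,"ry":0,"rz":0.28,"gripper":85},{"x":-0.19,"y":1,"z":-0.05,"rx":0,"ry":0,"rz":0.28,"gripper":85},{"x":-0.19,"y":1,"z":-0.05,"rx":0,"ry":0,"rz":0.28,"gripper":85},{"x":-0.19,"y":1,"z":-0.05,"rx":0,"ry":0,"rz":0.28,"gripper":85},{"x":-0.19,"y":1,"z":-0.05,"rx":0,"ry":0,"rz":0.28,"gripper":85},{"x":-0.19,"y":1,"z":-0.05,"rx":0,"ry":0,"rz":0.28,"gripper":85}]'
python3 -c "
from h import *
s=arm.read_state();p,d=arm.grab_frame('wrist');cv2.imwrite('pics/w1.png',p[:,:,::-1]);np.savez('pics/w1.npz',d=d,**s)
print([proj('wrist',q,s) for q in ([.520,.2057,.105],[.500,.075,.101])])
go([.53,.07,.26],0)"
```

```text
t: 1.35
tool_pos: [0.46, 0.2718, 0.2602]
eef_rot: [-180.0, 0.1, 24.8]
contact_force: [-0.1, 0.7, 0.0]
gripper_width: 0.0845
[(np.float64(279.77673741980607), np.float64(253.03856555040664)), (np.float64(218.00611889463966), np.float64(333.449165629387))]
shift [-1.0500e-01  1.0678e+00  7.0000e-04] turn [1.000e-04 1.900e-03 2.767e-01] pose [0.4591 0.2725 0.2602] [-1.7997e+02  1.7000e-01  2.4900e+01] t 1.4
```

View pics/w1.png

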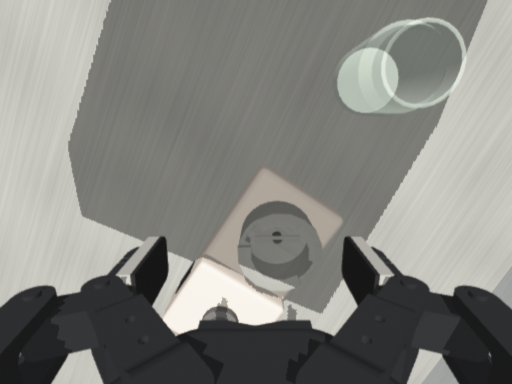

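```bash
python3 - <<'E'
from h import *
f=np.load('pics/w1.npz'); s={k:f[k] for k in f}; d=f['d'];W=cloud('wrist',d,s);X,Y,Z=W[...,0],W[...,1],W[...,2]
g=(np.hypot(X-.52,Y-.205)<.06)&(Z>.100)&(Z<.110); pts=W[g][:,:2].astype(np.float32)
print(g.sum(),np.median(Z[g]),cv2.minEnclosingCircle(pts), cv2.fitEllipse(cv2.convexHull(pts)))
# hole (inner) contour
c=(.520,.2055)
q=pts-np.array(c);a=np.degrees(np.arctan2(q[:,1],q[:,0]));r=np.hypot(*q.T)
for k in range(-180,180,8):
    m=(a>=k)&(a<k+8)
    print(k, m.sum(), (r[m].min()*1e3).round(1) if m.any() else None,(r[m].max()*1e3).round(1) if m.any() else None)
h=g=(X>.40)&(X<.60)&(Y>.0)&(Y<.28)&(Z>.046)&(Z<.056); pts=W[h][:,:2].astype(np.float32);print(cv2.minAreaRect(pts))
p=cv2.imread('pics/w1.png');cv2.imwrite('pics/c3.png',cv2.resize(p[160:330,180:350],None,fx=3.5,fy=3.5,interpolation=cv2.INTER_CUBIC))
E
```

```text
2278 0.1044952850225366 ((0.5197999477386475, 0.20438414812088013), 0.048051558434963226) ((0.5202698111534119, 0.20444273948669434), (0.09379394352436066, 0.09552051872015), 6.947301387786865)
-180 0 None None
-172 25 33.6 45.5
-164 72 33.1 47.9
-156 57 33.1 46.9
-148 62 33.0 47.9
-140 60 32.7 47.5
-132 65 32.5 47.4
-124 61 32.9 48.6
-116 66 32.7 47.6
-108 64 32.4 48.9
-100 62 33.0 48.8
-92 65 32.7 47.7
-84 65 32.7 48.4
-76 66 32.8 48.2
-68 62 32.7 47.6
-60 63 33.0 48.6
-52 66 32.8 48.3
-44 67 32.5 48.6
-36 37 33.0 48.2
-28 0 None None
-20 0 None None
-12 0 None None
-4 0 None None
4 8 32.7 41.3
12 58 32.0 47.2
20 59 31.6 46.3
28 66 31.7 46.6
36 60 31.6 46.9
44 62 31.7 46.1
52 66 31.7 46.6
60 64 31.6 46.8
68 69 31.5 46.3
76 69 31.8 46.8
84 73 31.2 46.5
92 69 30.8 46.7
100 76 31.4 47.0
108 78 30.3 46.2
116 74 30.9 46.6
124 75 31.5 47.0
132 74 31.7 46.8
140 73 31.4 47.5
148 19 32.1 43.8
156 0 None None
164 1 43.6 43.6
172 0 None None
((0.5101289749145508, 0.14895455539226532), (0.242282897233963, 0.12886647880077362), 80.64550018310547)
```

View pics/c3.png

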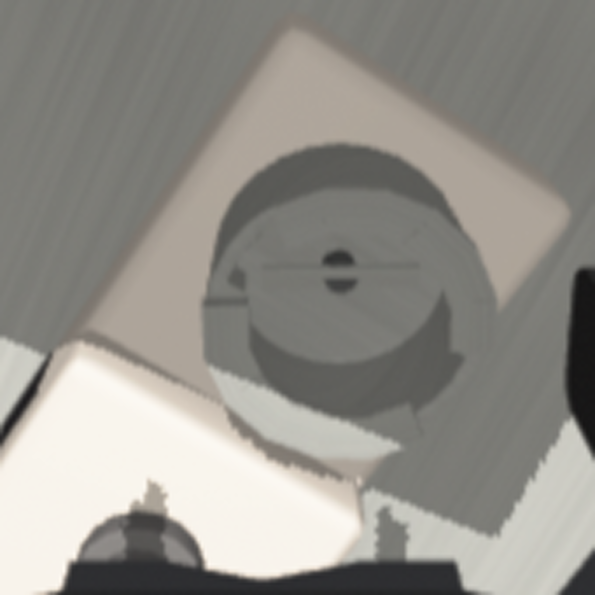

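The wrist view puts the mouth centre at about pixel (277,240), slots at the +x/-x sides: (0.520, 0.205), grinder yaw about -9°. That agrees with the top view. On to the lid.

```bash
python3 -m pendant '[{"x":-0.1,"y":1,"z":0,"rx":0,"ry":0,"rz":0.28,"gripper":85},{"x":-0.1,"y":1,"z":0,"rx":0,"ry":0,"rz":0.28,"gripper":85},{"x":-0.1,"y":1,"z":0,"rx":0,"ry":0,"rz":0.28,"gripper":85},{"x":-0.1,"y":1,"z":0,"rx":0,"ry":0,"rz":0.28,"gripper":85},{"x":-0.1,"y":1,"z":0,"rx":0,"ry":0,"rz":0.28,"gripper":85},{"x":-0.1,"y":1,"z":0,"rx":0,"ry":0,"rz":0.28,"gripper":85}]'
python3 -c "
from h import *
go([.56,-.11,.22],-21.6)"
```

```text
t: 2.0
tool_pos: [0.5246, 0.084, 0.2598]
eef_rot: [-180.0, 0.2, -0.3]
contact_force: [0.6, 0.8, -0.8]
gripper_width: 0.0849
shift [0.1827 0.969  0.1978] turn [2.000e-04 2.600e-03 2.368e-01] pose [0.5246 0.084  0.2598] [-179.98    0.23   -0.29] t 2.0
```

```bash
python3 -m pendant '[{"x":0.18,"y":0.97,"z":0,"rx":0,"ry":0,"rz":0.24,"gripper":85},{"x":0.18,"y":0.97,"z":0,"rx":0,"ry":0,"rz":0.24,"gripper":85},{"x":0.18,"y":0.97,"z":0,"rx":0,"ry":0,"rz":0.24,"gripper":85},{"x":0.18,"y":0.97,"z":0.1,"rx":0,"ry":0,"rz":0.24,"gripper":85},{"x":0.18,"y":0.97,"z":0.2,"rx":0,"ry":0,"rz":0.24,"gripper":85},{"x":0.18,"y":0.97,"z":0.2,"rx":0,"ry":0,"rz":0.24,"gripper":85}]'
python3 - <<'E'
from h import *
s=arm.read_state();p,d=arm.grab_frame('wrist');cv2.imwrite('pics/w2.png',p[:,:,::-1]);np.savez('pics/w2.npz',d=d,**s)
W=cloud('wrist',d,s);X,Y,Z=W[...,0],W[...,1],W[...,2]
near=(np.hypot(X-.583,Y+.28)<.055)
fl=near&(Z>.012)&(Z<.028); br=near&(Z>.040)&(Z<.06)
for m in (fl|br,br):
    pts=W[m][:,:2].astype(np.float32); print(m.sum(),cv2.minAreaRect(pts),cv2.minEnclosingCircle(pts),np.median(Z[m]))
go([.583,-.2795,.12],-21.6)
E
```

```text
t: 2.6
tool_pos: [0.5575, -0.1077, 0.2165]
eef_rot: [180.0, 0.6, -21.8]
contact_force: [-0.2, 1.1, -0.4]
gripper_width: 0.0849
2867 ((0.5756746530532837, -0.2799985706806183), (0.09138902276754379, 0.076449453830719), 85.14177703857422) ((0.5822227001190186, -0.28088828921318054), 0.04626558721065521) 0.019808943840089632
552 ((0.582567036151886, -0.2808355987071991), (0.055716123431921005, 0.016337614506483078), 68.0124740600586) ((0.5824723839759827, -0.28100138902664185), 0.028347287327051163) 0.045234688971066944
shift [0.4383 0.7533 0.4869] turn [ 0.0003  0.0056 -0.0017] pose [ 0.5582 -0.1074  0.2181] [179.97   0.5  -21.75] t 2.65
```

View pics/w2.png

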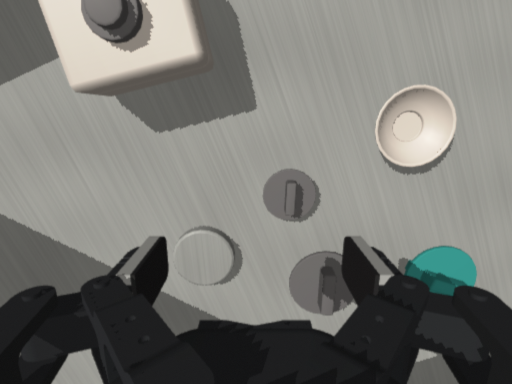

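The view shows the lid at (322,282), bar at about (330,290); both cameras agree: (0.5827, -0.280), bar at 68.2°. Approaching above it.

```bash
python3 -m pendant '[{"x":0.43,"y":0.75,"z":0.2,"rx":0,"ry":0.005,"rz":0,"gripper":85},{"x":0.43,"y":0.75,"z":0.3,"rx":0,"ry":0.005,"rz":0,"gripper":85},{"x":0.43,"y":0.75,"z":0.4,"rx":0,"ry":0.005,"rz":0,"gripper":85},{"x":0.43,"y":0.75,"z":0.5,"rx":0,"ry":0.005,"rz":0,"gripper":85},{"x":0.43,"y":0.75,"z":0.5,"rx":0,"ry":0.005,"rz":0,"gripper":85},{"x":0.43,"y":0.75,"z":0.5,"rx":0,"ry":0.005,"rz":0,"gripper":85}]'
python3 -c "
from h import *
go([.5827,-.280,.024],-21.8)"
```

```text
t: 3.25
tool_pos: [0.5819, -0.2761, 0.1168]
eef_rot: [-180.0, 0.2, -21.7]
contact_force: [0.8, 0.1, -0.2]
gripper_width: 0.0848
shift [0.0126 0.017  0.4639] turn [-0.0005  0.0022  0.0014] pose [ 0.5819 -0.2761  0.1168] [-179.95    0.2   -21.68] t 3.25
```

```bash
python3 -m pendant '[{"x":0.013,"y":0.017,"z":0.15,"rx":0,"ry":0.002,"rz":0,"gripper":85},{"x":0.013,"y":0.017,"z":0.3,"rx":0,"ry":0.002,"rz":0,"gripper":85},{"x":0.013,"y":0.017,"z":0.4,"rx":0,"ry":0.002,"rz":0,"gripper":85},{"x":0.013,"y":0.017,"z":0.46,"rx":0,"ry":0.002,"rz":0,"gripper":85},{"x":0.013,"y":0.017,"z":0.46,"rx":0,"ry":0.002,"rz":0,"gripper":85},{"x":0.013,"y":0.017,"z":0.46,"rx":0,"ry":0.002,"rz":0,"gripper":85}]'
python3 - <<'E'
from h import *
go([.5827,-.280,.024],-21.8)
s=arm.read_state();p,d=arm.grab_frame('wrist');cv2.imwrite('pics/w3.png',p[:,:,::-1])
E
```

```text
t: 3.85
tool_pos: [0.5842, -0.2793, 0.0266]
eef_rot: [-180.0, -0.1, -21.6]
contact_force: [-0.3, 0.7, 0.2]
gripper_width: 0.085
shift [-0.0058  0.0059  0.0128] turn [-0.0005 -0.0014  0.0024] pose [ 0.5842 -0.2793  0.0266] [-1.7996e+02 -1.3000e-01 -2.1590e+01] t 3.85
```

View pics/w3.png

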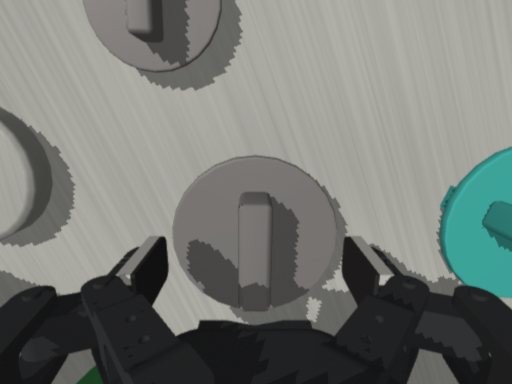

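The bar (x 240–271, near the middle of the jaws at 255) stands aligned between the open pads. Closing.

```bash
python3 -m pendant '[{"x":-0.006,"y":0.006,"z":0.01,"rx":0,"ry":-0.001,"rz":0.002,"gripper":40},{"x":-0.006,"y":0.006,"z":0.01,"rx":0,"ry":-0.001,"rz":0.002,"gripper":10},{"x":-0.006,"y":0.006,"z":0.01,"rx":0,"ry":-0.001,"rz":0.002,"gripper":5},{"x":-0.006,"y":0.006,"z":0.01,"rx":0,"ry":-0.001,"rz":0.002,"gripper":5},{"x":-0.006,"y":0.006,"z":0.01,"rx":0,"ry":-0.001,"rz":0.002,"gripper":5},{"x":-0.006,"y":0.006,"z":0.01,"rx":0,"ry":-0.001,"rz":0.002,"gripper":5},{"x":-0.006,"y":0.006,"z":0.01,"rx":0,"ry":-0.001,"rz":0.002,"gripper":5},{"x":-0.006,"y":0.006,"z":0.01,"rx":0,"ry":-0.001,"rz":0.002,"gripper":5}]' 60
python3 -c "
from h import *
go([.5827,-.280,.17],-21.8)"
```

```text
t: 4.7
tool_pos: [0.583, -0.2807, 0.025]
eef_rot: [-180.0, -0.1, -21.8]
contact_force: [0.7, -0.7, 3.0]
gripper_width: 0.0146
shift [-0.0013 -0.003  -0.7248] turn [-0.0002 -0.0012  0.0001] pose [ 0.583  -0.2807  0.025 ] [-1.7998e+02 -1.0000e-01 -2.1790e+01] t 4.7
```

```bash
python3 -m pendant '[{"x":0,"y":0,"z":-0.05,"rx":0,"ry":0,"rz":0,"gripper":5},{"x":0,"y":0,"z":-0.25,"rx":0,"ry":0,"rz":0,"gripper":5},{"x":0,"y":0,"z":-0.5,"rx":0,"ry":0,"rz":0,"gripper":5},{"x":0,"y":0,"z":-0.75,"rx":0,"ry":0,"rz":0,"gripper":5},{"x":0,"y":0,"z":-1,"rx":0,"ry":0,"rz":0,"gripper":5},{"x":0,"y":0,"z":-1,"rx":0,"ry":0,"rz":0,"gripper":5},{"x":0,"y":0,"z":-1,"rx":0,"ry":0,"rz":0,"gripper":5}]'
python3 - <<'E'
from h import *
s=arm.read_state();p,d=arm.grab_frame('wrist');cv2.imwrite('pics/w4.png',p[:,:,::-1]);np.savez('pics/w4.npz',d=d,**s)
go([.58,-.10,.225],10)
E
```

```text
t: 5.4
tool_pos: [0.5831, -0.2808, 0.2271]
eef_rot: [180.0, -0.3, -21.8]
contact_force: [0.1, -0.5, -2.4]
gripper_width: 0.0146
shift [-0.3429 -0.8331 -0.0009] turn [-2.000e-04 -6.000e-04 -3.532e-01] pose [ 0.5818 -0.2802  0.2248] [-1.7997e+02 -5.0000e-02 -2.1790e+01] t 5.45
```

View pics/w4.png

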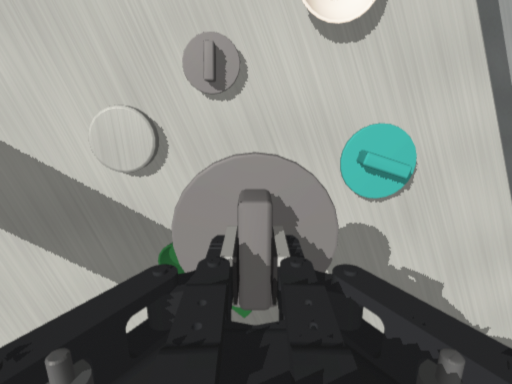

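The lid is held, bar upright between the pads (256,250). Measuring how it sits in the tool.

```bash
python3 - <<'E'
from h import *
f=np.load('pics/w4.npz'); d=f['d'];W=cloud('wrist',d,{k:f[k] for k in f})
T=R.from_euler('xyz',f['eef_rot'],degrees=True)
P=T.inv().apply((W-f['tool_pos']).reshape(-1,3)).reshape(W.shape)
X,Y,Z=P[...,0],P[...,1],P[...,2]; v,u=np.mgrid[0:384,0:512]
m=(np.hypot(X,Y)<.052)&(Z>-.003)&(Z<.012)&(v<260)
q=P[m];print(m.sum(),q.min(0),q.max(0)); A=np.c_[q[:,:2],np.ones(len(q))];c=np.linalg.lstsq(A,q[:,2],rcond=None)[0];print('plane',c)
h=cv2.convexHull(q[:,:2].astype(np.float32))[:,0]; h=h[(h[:,1]<-.0)]
from scipy.optimize import least_squares
r=least_squares(lambda k:np.hypot(h[:,0]-k[0],h[:,1]-k[1])-.046,[0,0],loss='soft_l1',f_scale=.001);print(len(h),r.x,np.abs(r.fun).max())
b=(np.abs(X)<.012)&(np.abs(Y)<.04)&(Z<-.015)&(Z>-.032)&(v<315)&(u>236)&(u<276); q=P[b]; print(b.sum(),np.median(q[:,2]),cv2.minAreaRect(q[:,:2].astype(np.float32)), q[:,1].min())
E
```

```text
10956 [-0.04628192 -0.04546988 -0.00299126] [0.04524203 0.01393247 0.00992437]
plane [-0.0003471  -0.00189053  0.00542982]
46 [-0.00047085  0.0006025 ] 0.00034212129485215736
3887 -0.020331953660240133 ((0.00010587181895971298, 0.0005746223032474518), (0.01766769029200077, 0.05712128430604935), 0.9520432949066162) -0.027957577240651555
```

```bash
python3 -m pendant '[{"x":-0.08,"y":-0.2,"z":0,"rx":0,"ry":0,"rz":-0.09,"gripper":5},{"x":-0.17,"y":-0.4,"z":0,"rx":0,"ry":0,"rz":-0.18,"gripper":5},{"x":-0.25,"y":-0.6,"z":0,"rx":0,"ry":0,"rz":-0.27,"gripper":5},{"x":-0.34,"y":-0.83,"z":0,"rx":0,"ry":0,"rz":-0.36,"gripper":5},{"x":-0.34,"y":-0.83,"z":0,"rx":0,"ry":0,"rz":-0.45,"gripper":5},{"x":-0.34,"y":-0.83,"z":0,"rx":0,"ry":0,"rz":-0.54,"gripper":5},{"x":-0.34,"y":-0.83,"z":0,"rx":0,"ry":0,"rz":-0.6,"gripper":5},{"x":-0.34,"y":-0.83,"z":0,"rx":0,"ry":0,"rz":-0.6,"gripper":5}]'
python3 -c "
from h import *
go([.55,.06,.225],60)"
```

```text
t: 6.25
tool_pos: [0.5784, -0.1, 0.2219]
eef_rot: [-179.8, 0.2, 32.3]
contact_force: [-0.3, 0.5, -1.1]
gripper_width: 0.0149
shift [ 0.3065 -0.7524 -0.0134] turn [-0.003   0.0014 -0.3083] pose [ 0.5784 -0.1     0.2219] [-179.77    0.19   32.25] t 6.25
```

```bash
python3 -m pendant '[{"x":0.08,"y":-0.2,"z":-0.02,"rx":0,"ry":0,"rz":-0.09,"gripper":5},{"x":0.16,"y":-0.4,"z":-0.02,"rx":0,"ry":0,"rz":-0.18,"gripper":5},{"x":0.24,"y":-0.6,"z":-0.02,"rx":0,"ry":0,"rz":-0.27,"gripper":5},{"x":0.31,"y":-0.75,"z":-0.02,"rx":0,"ry":0,"rz":-0.36,"gripper":5},{"x":0.31,"y":-0.75,"z":-0.02,"rx":0,"ry":0,"rz":-0.45,"gripper":5},{"x":0.31,"y":-0.75,"z":-0.02,"rx":0,"ry":0,"rz":-0.54,"gripper":5},{"x":0.31,"y":-0.75,"z":-0.02,"rx":0,"ry":0,"rz":-0.54,"gripper":5}]'
python3 -c "
from h import *
go([.52,.205,.175],81.3)"
```

```text
t: 6.95
tool_pos: [0.5496, 0.0603, 0.2247]
eef_rot: [-179.5, -0.0, 80.8]
contact_force: [-0.5, 0.2, -0.9]
gripper_width: 0.0149
shift [ 0.6905 -0.26    0.2506] turn [-0.0055 -0.0001 -0.0057] pose [0.5496 0.0603 0.2247] [-1.7951e+02 -1.0000e-02  8.0790e+01] t 6.95
```

```bash
python3 -m pendant '[{"x":0.2,"y":-0.08,"z":0,"rx":-0.005,"ry":0,"rz":-0.006,"gripper":5},{"x":0.4,"y":-0.16,"z":0,"rx":-0.005,"ry":0,"rz":-0.006,"gripper":5},{"x":0.69,"y":-0.262,"z":0,"rx":-0.005,"ry":0,"rz":-0.006,"gripper":5},{"x":0.69,"y":-0.262,"z":0.1,"rx":-0.005,"ry":0,"rz":-0.006,"gripper":5},{"x":0.69,"y":-0.262,"z":0.25,"rx":-0.005,"ry":0,"rz":-0.006,"gripper":5},{"x":0.69,"y":-0.262,"z":0.25,"rx":-0.005,"ry":0,"rz":-0.006,"gripper":5},{"x":0.69,"y":-0.262,"z":0.25,"rx":-0.005,"ry":0,"rz":-0.006,"gripper":5}]'
python3 - <<'E'
from h import *
for n in('side','wrist'):
    p,d=arm.grab_frame(n);cv2.imwrite(f'pics/{n}5.png',p[:,:,::-1])
p=cv2.imread('pics/side5.png');cv2.imwrite('pics/c5.png',cv2.resize(p[90:230,180:310],None,fx=4,fy=4,interpolation=cv2.INTER_CUBIC))
go([.5195,.205,.138],81.3)
E
```

```text
t: 7.65
tool_pos: [0.5188, 0.2043, 0.1742]
eef_rot: [-179.8, 0.1, 81.1]
contact_force: [1.6, -0.9, -1.1]
gripper_width: 0.0147
shift [ 0.0014 -0.0059  0.1901] turn [ 0.0003 -0.0005 -0.0015] pose [0.5206 0.2045 0.176 ] [ 1.7997e+02 -4.0000e-02  8.1170e+01] t 7.75
```

View pics/c5.png

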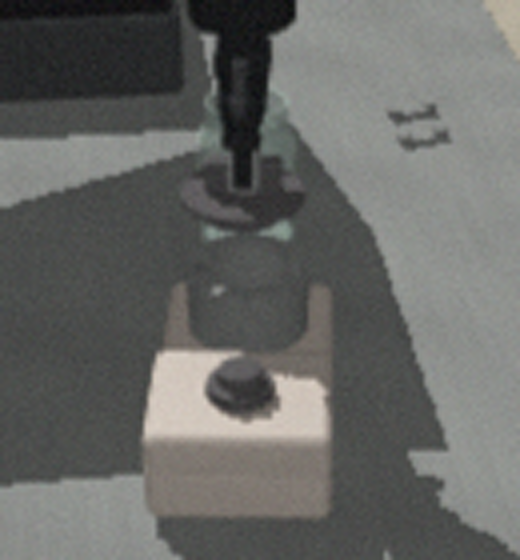

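View pics/wrist5.png

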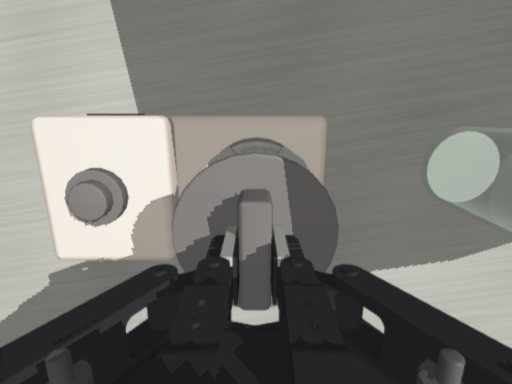

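The housing edge is level in the wrist image (row 117), and the visible rim arc with its slot (about x 257) is centred under the lid (x 255): aligned. Lowering.

```bash
python3 -m pendant '[{"x":0.001,"y":-0.006,"z":0.06,"rx":0,"ry":0,"rz":-0.001,"gripper":5},{"x":0.001,"y":-0.006,"z":0.12,"rx":0,"ry":0,"rz":-0.001,"gripper":5},{"x":0.001,"y":-0.006,"z":0.18,"rx":0,"ry":0,"rz":-0.001,"gripper":5},{"x":0.001,"y":-0.006,"z":0.2,"rx":0,"ry":0,"rz":-0.001,"gripper":5},{"x":0.001,"y":-0.006,"z":0.2,"rx":0,"ry":0,"rz":-0.001,"gripper":5}]'
python3 -c "
from h import *
go([.5195,.205,.118],81.3)"
```

```text
t: 8.25
tool_pos: [0.5185, 0.2046, 0.1347]
eef_rot: [-179.9, 0.0, 81.2]
contact_force: [-0.4, 0.6, -1.2]
gripper_width: 0.0145
shift [0.0028 0.0047 0.0833] turn [-0.0013  0.0003 -0.0006] pose [0.5185 0.2046 0.1347] [-1.7988e+02  3.0000e-02  8.1250e+01] t 8.25
```

```bash
python3 -m pendant '[{"x":0.003,"y":0.005,"z":0.02,"rx":-0.001,"ry":0,"rz":0,"gripper":5},{"x":0.003,"y":0.005,"z":0.04,"rx":-0.001,"ry":0,"rz":0,"gripper":5},{"x":0.003,"y":0.005,"z":0.05,"rx":-0.001,"ry":0,"rz":0,"gripper":5},{"x":0.003,"y":0.005,"z":0.06,"rx":-0.001,"ry":0,"rz":0,"gripper":5}]'
python3 -c "
from h import *
go([.5195,.205,.1155],81.3)"
```

```text
t: 8.65
tool_pos: [0.5196, 0.2051, 0.1226]
eef_rot: [-180.0, 0.0, 81.2]
contact_force: [0.3, -0.2, -1.9]
gripper_width: 0.0147
shift [-0.0004 -0.0006  0.0355] turn [-0.0002  0.0003 -0.0006] pose [0.5196 0.2051 0.1226] [-1.7998e+02  2.0000e-02  8.1250e+01] t 8.65
```

```bash
python3 -m pendant '[{"x":0,"y":0,"z":0.015,"rx":0,"ry":0,"rz":0,"gripper":5},{"x":0,"y":0,"z":0.025,"rx":0,"ry":0,"rz":0,"gripper":5},{"x":0,"y":0,"z":0.03,"rx":0,"ry":0,"rz":0,"gripper":5},{"x":0,"y":0,"z":0.033,"rx":0,"ry":0,"rz":0,"gripper":5},{"x":0,"y":0,"z":0.033,"rx":0,"ry":0,"rz":0,"gripper":5}]'
python3 -c "
from h import *
go([.5195,.205,.1145],81.3)"
```

```text
t: 9.15
tool_pos: [0.5197, 0.2051, 0.1161]
eef_rot: [-180.0, 0.0, 81.2]
contact_force: [0.4, -0.7, -2.6]
gripper_width: 0.015
shift [-0.0007 -0.001   0.0079] turn [-0.0001  0.0002 -0.0006] pose [0.5197 0.2051 0.1161] [-1.7999e+02  2.0000e-02  8.1250e+01] t 9.15
```

```bash
python3 -m pendant '[{"x":0,"y":0,"z":0.004,"rx":0,"ry":0,"rz":0,"gripper":5},{"x":0,"y":0,"z":0.008,"rx":0,"ry":0,"rz":0,"gripper":5},{"x":0,"y":0,"z":0.008,"rx":0,"ry":0,"rz":0,"gripper":5}]'
python3 - <<'E'
from h import *
s=arm.read_state();p,d=arm.grab_frame('wrist');cv2.imwrite('pics/w6.png',p[:,:,::-1])
W=cloud('wrist',d,s);Z=W[...,2];v=np.mgrid[0:384,0:512][0]
m=(np.hypot(W[...,0]-.52,W[...,1]-.205)<.05)&(Z>.095)&(Z<.125)&(v<270);print(m.sum(),np.percentile(Z[m],[5,25,50,75,95]))
go([.5195,.205,.1145],81.3)
E
```

```text
t: 9.45
tool_pos: [0.5198, 0.2051, 0.116]
eef_rot: [180.0, -0.0, 81.3]
contact_force: [-3.0, -1.3, 7.9]
gripper_width: 0.015
11862 [0.10922635 0.11016693 0.11062309 0.1110682  0.11177815]
shift [-0.0008 -0.0013  0.0076] turn [ 0.0005 -0.     -0.0005] pose [0.5198 0.2051 0.116 ] [179.95  -0.    81.25] t 9.5
```

View pics/w6.png

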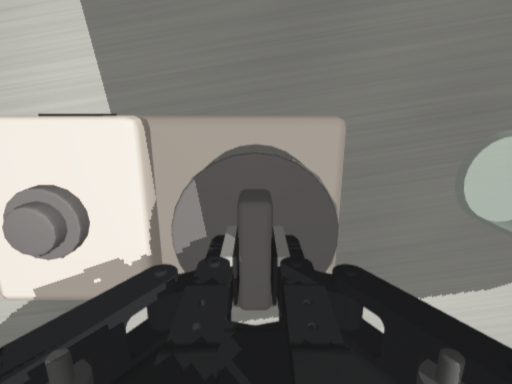

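Seated: flange top at 0.1106 (expected 0.111), with an 8 N contact. Turning clockwise (+rz about the downward tool z).

```bash
python3 -m pendant '[{"x":0,"y":0,"z":0.002,"rx":0,"ry":0,"rz":0.06,"gripper":5},{"x":0,"y":0,"z":0.002,"rx":0,"ry":0,"rz":0.12,"gripper":5},{"x":0,"y":0,"z":0.002,"rx":0,"ry":0,"rz":0.18,"gripper":5},{"x":0,"y":0,"z":0.002,"rx":0,"ry":0,"rz":0.24,"gripper":5},{"x":0,"y":0,"z":0.002,"rx":0,"ry":0,"rz":0.3,"gripper":5},{"x":0,"y":0,"z":0.002,"rx":0,"ry":0,"rz":0.3,"gripper":5}]'
python3 -c "
from h import *
print(arm.read_state()['wrist_torque'])
go([.5197,.205,.1155],-4.7)"
```

```text
t: 10.1
tool_pos: [0.5201, 0.2051, 0.116]
eef_rot: [179.9, -0.1, 54.2]
contact_force: [-0.5, 0.5, 2.1]
gripper_width: 0.0147
[-0.09168521  0.17359397 -0.07571143]
shift [-0.0017 -0.0011  0.0027] turn [ 4.000e-04 -1.000e-03  6.548e-01] pose [0.5201 0.2051 0.116 ] [ 1.7993e+02 -6.0000e-02  5.4230e+01] t 10.1
```

```bash
python3 -m pendant '[{"x":0,"y":0,"z":0.002,"rx":0,"ry":0,"rz":0.08,"gripper":5},{"x":0,"y":0,"z":0.002,"rx":0,"ry":0,"rz":0.16,"gripper":5},{"x":0,"y":0,"z":0.002,"rx":0,"ry":0,"rz":0.24,"gripper":5},{"x":0,"y":0,"z":0.002,"rx":0,"ry":0,"rz":0.32,"gripper":5},{"x":0,"y":0,"z":0.002,"rx":0,"ry":0,"rz":0.4,"gripper":5},{"x":0,"y":0,"z":0.002,"rx":0,"ry":0,"rz":0.48,"gripper":5},{"x":0,"y":0,"z":0.002,"rx":0,"ry":0,"rz":0.55,"gripper":5},{"x":0,"y":0,"z":0.002,"rx":0,"ry":0,"rz":0.55,"gripper":5}]'
python3 -c "
from h import *
print(arm.read_state()['wrist_torque'])
go([.5197,.205,.1155],-4.7)"
```

```text
t: 10.9
tool_pos: [0.5203, 0.2052, 0.116]
eef_rot: [-180.0, -0.1, 4.8]
contact_force: [-0.1, -0.7, 2.0]
gripper_width: 0.0149
[-0.06989411  0.2361434  -0.02117338]
shift [-0.0033  0.0007  0.0027] turn [-0.0002 -0.0015  0.1058] pose [0.5203 0.2052 0.116 ] [-1.7999e+02 -1.3000e-01  4.8200e+00] t 10.9
```

```bash
python3 -m pendant '[{"x":0,"y":0,"z":0.002,"rx":0,"ry":0,"rz":0.03,"gripper":5},{"x":0,"y":0,"z":0.002,"rx":0,"ry":0,"rz":0.06,"gripper":5},{"x":0,"y":0,"z":0.002,"rx":0,"ry":0,"rz":0.09,"gripper":5},{"x":0,"y":0,"z":0.002,"rx":0,"ry":0,"rz":0.11,"gripper":5},{"x":0,"y":0,"z":0.002,"rx":0,"ry":0,"rz":0.12,"gripper":5},{"x":0,"y":0,"z":0.002,"rx":0,"ry":0,"rz":0.12,"gripper":5}]'
python3 -c "
from h import *
print(arm.read_state()['wrist_torque'])
go([.5197,.205,.1155],-4.7)"
```

```text
t: 11.5
tool_pos: [0.5205, 0.205, 0.116]
eef_rot: [-180.0, -0.2, -5.8]
contact_force: [-0.5, -1.4, 4.9]
gripper_width: 0.0145
[-0.34948203  0.34189116  0.11103171]
shift [-0.0041  0.0002  0.0026] turn [-0.0002 -0.0018 -0.0126] pose [0.5205 0.205  0.116 ] [-1.7998e+02 -1.6000e-01 -5.8300e+00] t 11.5
```

```bash
python3 -m pendant '[{"x":0,"y":0,"z":0,"rx":0,"ry":0,"rz":0.02,"gripper":5},{"x":0,"y":0,"z":0,"rx":0,"ry":0,"rz":0.035,"gripper":5},{"x":0,"y":0,"z":0,"rx":0,"ry":0,"rz":0.035,"gripper":5}]'
python3 -c "
from h import *
print(arm.read_state()['wrist_torque'])
go([.5197,.205,.1155],-4.7)"
```

```text
t: 11.8
tool_pos: [0.5206, 0.2049, 0.1161]
eef_rot: [180.0, -0.2, -8.9]
contact_force: [0.2, -1.3, 3.3]
gripper_width: 0.0147
[-0.25639054  0.13923926  1.45706985]
shift [-0.0047  0.0001  0.0028] turn [ 0.0002 -0.0021 -0.0461] pose [0.5206 0.2049 0.1161] [179.99  -0.19  -8.85] t 11.8
```

The moment about the axis rose to 1.5 N·m: the stop is reached. Easing the twist off, releasing and rising.

```bash
python3 -m pendant '[{"x":0,"y":0,"z":0,"rx":0,"ry":0,"rz":-0.03,"gripper":5},{"x":0,"y":0,"z":0,"rx":0,"ry":0,"rz":-0.03,"gripper":20},{"x":0,"y":0,"z":0,"rx":0,"ry":0,"rz":-0.03,"gripper":60},{"x":0,"y":0,"z":0,"rx":0,"ry":0,"rz":-0.03,"gripper":60},{"x":0,"y":0,"z":0,"rx":0,"ry":0,"rz":-0.03,"gripper":60},{"x":0,"y":0,"z":0,"rx":0,"ry":0,"rz":-0.03,"gripper":60}]'
python3 -m pendant '[{"x":0,"y":0,"z":-0.1,"rx":0,"ry":0,"rz":0,"gripper":60},{"x":0,"y":0,"z":-0.3,"rx":0,"ry":0,"rz":0,"gripper":60},{"x":0,"y":0,"z":-0.5,"rx":0,"ry":0,"rz":0,"gripper":60},{"x":0,"y":0,"z":-0.5,"rx":0,"ry":0,"rz":0,"gripper":60},{"x":0,"y":0,"z":-0.5,"rx":0,"ry":0,"rz":0,"gripper":60}]'
python3 - <<'E'
from h import *
s=arm.read_state();p,d=arm.grab_frame('wrist');cv2.imwrite('pics/w7.png',p[:,:,::-1])
W=cloud('wrist',d,s);X,Y,Z=W[...,0],W[...,1],W[...,2]
n=np.hypot(X-.52,Y-.205)<.05
b=n&(Z>.128)&(Z<.145); print(b.sum(),cv2.minAreaRect(W[b][:,:2].astype(np.float32)))
m=n&(Z>.1)&(Z<.12); q=W[m]; print(np.median(Z[m]),cv2.minEnclosingCircle(q[:,:2].astype(np.float32)),np.linalg.lstsq(np.c_[q[:,:2],np.ones(len(q))],q[:,2],rcond=None)[0])
h=(np.hypot(X-.5,Y-.075)<.03)&(Z>.096)&(Z<.108); q=W[h];print('btn',h.sum(),np.median(q[:,2]) if len(q) else 0,cv2.minEnclosingCircle(q[:,:2].astype(np.float32)) if len(q) else 0)
go([.5,.075,.18],-5)
E
```

```text
t: 12.4
tool_pos: [0.5206, 0.2049, 0.1159]
eef_rot: [180.0, -0.2, -6.2]
contact_force: [0.3, 0.4, -0.1]
gripper_width: 0.0599
t: 12.9
tool_pos: [0.521, 0.2052, 0.2173]
eef_rot: [-179.9, -0.3, -6.2]
contact_force: [0.9, -0.1, -0.3]
gripper_width: 0.0598
1348 ((0.5198737382888794, 0.20523615181446075), (0.05564019829034805, 0.015661032870411873), 84.16603088378906)
0.11059842899811945 ((0.5198988318443298, 0.20478767156600952), 0.047792673110961914) [-0.00109765 -0.00985178  0.11305645]
btn 665 0.10035610410197171 ((0.5000522136688232, 0.07463133335113525), 0.016223153099417686)
shift [-0.0297  0.6565  0.1792] turn [ 0.0001 -0.002  -0.0133] pose [0.52   0.2049 0.2158] [179.99  -0.18  -6.2 ] t 12.95
```

View pics/w7.png

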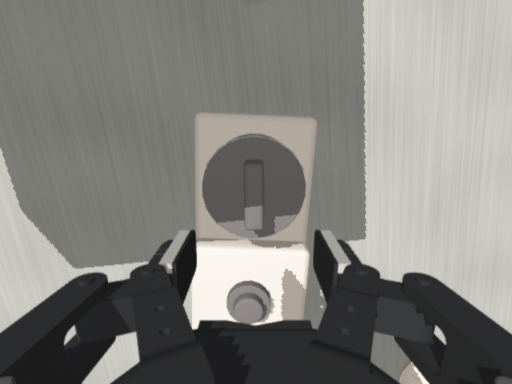

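The lid is flush and locked (bar at 84.2°, 87° from the slots; flange level at 0.1106). Button centre is at (0.500, 0.0747). Closing the fingers and moving over it.

```bash
python3 -m pendant '[{"x":-0.03,"y":0.22,"z":0,"rx":0,"ry":-0.002,"rz":0,"gripper":0},{"x":-0.03,"y":0.44,"z":0,"rx":0,"ry":-0.002,"rz":0,"gripper":0},{"x":-0.03,"y":0.657,"z":0,"rx":0,"ry":-0.002,"rz":0,"gripper":0},{"x":-0.03,"y":0.657,"z":0.2,"rx":0,"ry":-0.002,"rz":0,"gripper":0},{"x":-0.03,"y":0.657,"z":0.4,"rx":0,"ry":-0.002,"rz":0,"gripper":0},{"x":-0.03,"y":0.657,"z":0.48,"rx":0,"ry":-0.002,"rz":0,"gripper":0},{"x":-0.03,"y":0.657,"z":0.48,"rx":0,"ry":-0.002,"rz":0,"gripper":0}]'
python3 -c "
from h import *
go([.5,.0747,.094],-6)"
```

```text
t: 13.65
tool_pos: [0.4961, 0.0743, 0.1157]
eef_rot: [179.9, 0.6, -6.2]
contact_force: [-0.2, -0.9, 0.8]
gripper_width: -0.0001
shift [ 0.0204 -0.0042  0.1083] turn [ 0.0012  0.0064 -0.0026] pose [0.4961 0.0743 0.1157] [179.89   0.57  -6.24] t 13.65
```

```bash
python3 -m pendant '[{"x":0.02,"y":-0.004,"z":0.03,"rx":0,"ry":0.006,"rz":0,"gripper":0},{"x":0.02,"y":-0.004,"z":0.06,"rx":0,"ry":0.006,"rz":0,"gripper":0},{"x":0.02,"y":-0.004,"z":0.09,"rx":0,"ry":0.006,"rz":0,"gripper":0},{"x":0.02,"y":-0.004,"z":0.105,"rx":0,"ry":0.006,"rz":0,"gripper":0},{"x":0.02,"y":-0.004,"z":0.11,"rx":0,"ry":0.006,"rz":0,"gripper":0},{"x":0.02,"y":-0.004,"z":0.11,"rx":0,"ry":0.006,"rz":0,"gripper":0}]'
```

```text
t: 14.25
tool_pos: [0.5005, 0.0749, 0.0943]
eef_rot: [179.9, -0.0, -6.2]
contact_force: [-0.1, 0.1, 3.2]
gripper_width: -0.0002
```

```bash
python3 -m pendant '[{"x":0,"y":0,"z":0.006,"rx":0,"ry":0,"rz":0,"gripper":0},{"x":0,"y":0,"z":0.01,"rx":0,"ry":0,"rz":0,"gripper":0},{"x":0,"y":0,"z":0.012,"rx":0,"ry":0,"rz":0,"gripper":0},{"x":0,"y":0,"z":0.012,"rx":0,"ry":0,"rz":0,"gripper":0}]'
```

```text
t: 14.65
tool_pos: [0.5006, 0.0749, 0.0938]
eef_rot: [179.9, -0.1, -6.2]
contact_force: [-3.8, -0.3, 16.4]
gripper_width: 0.0001
```

The button has bottomed out: 16 N and 7.2 mm of travel. Lifting away.

```bash
python3 -m pendant '[{"x":0,"y":0,"z":-0.1,"rx":0,"ry":0,"rz":0,"gripper":0},{"x":0,"y":0,"z":-0.3,"rx":0,"ry":0,"rz":0,"gripper":0},{"x":0,"y":0,"z":-0.55,"rx":0,"ry":0,"rz":0,"gripper":0},{"x":0,"y":0,"z":-0.8,"rx":0,"ry":0,"rz":0,"gripper":0},{"x":0,"y":-0.3,"z":-0.8,"rx":0,"ry":0,"rz":0,"gripper":0},{"x":0,"y":-0.3,"z":-0.8,"rx":0,"ry":0,"rz":0,"gripper":0},{"x":0,"y":-0.3,"z":-0.8,"rx":0,"ry":0,"rz":0,"gripper":0}]'
python3 - <<'E'
from h import *
s=arm.read_state();p,d=arm.grab_frame('wrist');cv2.imwrite('pics/w8.png',p[:,:,::-1])
W=cloud('wrist',d,s);X,Y,Z=W[...,0],W[...,1],W[...,2]
n=np.hypot(X-.52,Y-.205)<.05
b=n&(Z>.128)&(Z<.145); print(b.sum(),cv2.minAreaRect(W[b][:,:2].astype(np.float32)))
m=n&(Z>.1)&(Z<.12); print(np.median(Z[m]),cv2.minEnclosingCircle(W[m][:,:2].astype(np.float32)))
p,d=arm.grab_frame('top');cv2.imwrite('pics/top8.png',p[:,:,::-1]); W=cloud('top',d)
p,d2=arm.grab_frame('side');cv2.imwrite('pics/side8.png',p[:,:,::-1]); W2=cloud('side',d2)
for w in(W,W2):
    h=(np.hypot(w[...,0]-.5,w[...,1]-.075)<.013)&(w[...,2]>.085)&(w[...,2]<.11); print('btn',h.sum(),np.median(w[h][:,2]) if h.any() else 0)
a=cv2.imread('pics/top8.png');b=cv2.imread('pics/side8.png')
cv2.imwrite('pics/c8.png',np.vstack([a,b])[:, :] if 0 else cv2.resize(np.hstack([a,b]),(800,300),interpolation=cv2.INTER_AREA))
E
```

```text
t: 15.35
tool_pos: [0.5064, 0.136, 0.2536]
eef_rot: [179.9, -0.1, -6.1]
contact_force: [0.2, 0.1, 0.1]
gripper_width: -0.0001
1244 ((0.5196847915649414, 0.20441342890262604), (0.05547449365258217, 0.015494166873395443), 84.78982543945312)
0.11062986039443073 ((0.5199978351593018, 0.20447199046611786), 0.0479075089097023)
btn 88 0.10156880114017885
btn 43 0.10042619278682596
```

View pics/w8.png

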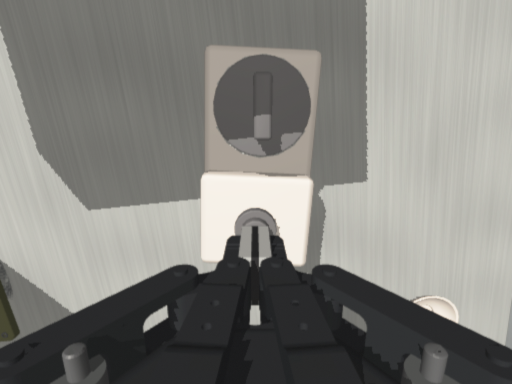

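View pics/c8.png

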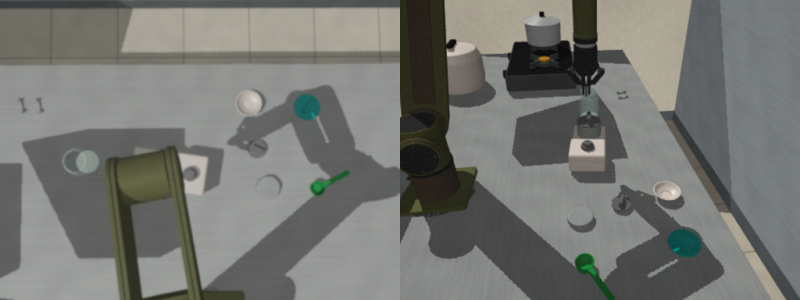

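The lid is locked on the bowl (wrist view, disc at (262,105), bar along the grinder's y). The button is back at about 0.101 m, the bystanders are unmoved and the arm is clear. Handing in.

```bash
python3 -c "
from station import arm
print(arm.hand_in())"
```

```text
the job is handed in; nothing more can be done
None
```

The grinder's lid is on and locked, the start button was pressed and sprang back, and the job is handed in at about 15.5 s; no verdict was reported.

- **Lid:** I picked up the larger grey lid by its bar and lowered its lugs through the slots until it sat flush, with about 8 N of contact. I turned it clockwise until the stop pushed back with 1.5 N·m, then released it.
- **Button:** I pressed it with the fingers closed until it bottomed out at about 7 mm and 16 N, then lifted clear.

In the last check the flange top measured 0.1106 m against an expected 0.111 m. The lid was within about 1 mm of the mouth's centre and turned about 86–87° from the slots. The button top was back at 0.100–0.102 m. The jar, its screw lid, the dish and the scoop looked unmoved in the final top and side views; I checked them by eye only.

One command was refused before any motion because its rows left out some keys. No check failed or disagreed.

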